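# Hang the draining basket and close up the tin row

## Task

The draining basket has been left on the low steel shelf where the condiment tins belong: first hang it by its handle on the double hook, across both prongs, and let go of it. Then slide the orange-lidded and red-lidded tins back on the shelf, without lifting them, until they stand with the blue-lidded tin in one straight row: backs square against the lip and sides touching or nearly so, no gaps. Leave the white dip cup and the red can standing where they are.

Things in the scene. Friction and masses are not known exactly. Their poses are not given: they have to be found in the camera images.
- shelf: low stainless counter shelf, fixed. Deck 360 (y) x 300 (x) mm, top 20 mm above the counter. Origin at counter height under the deck's centre; +x points to the back. Along the back edge runs a lip, its inner face at x = +150 mm; along the left end a cheek, its inner face at y = +180 mm; both rise 15 mm above the deck and are 8 mm thick. Front and right end are open
- shelf_lip (a point): middle of the lip's inner face, on the deck (shelf frame 150, 0, 20 mm)
- basket: white slotted plastic draining basket, 80 (x) x 110 (y) x 50 mm, about 0.25 kg, standing on the shelf, with a rigid upright dark steel handle (10 mm round bar). Origin at the centre of its underside. The handle is an arch in its y-z plane: uprights at y = +-58 mm, straight top bar along y from -45 to +45 mm, its axis 130 mm above the underside
- basket_bar (a point): middle of the handle's top bar, on the bar's axis; same axes as the basket
- hook_stand: grey-footed dark steel stand with a double hook, fixed. Origin on the counter under the round post (16 mm thick, 205 mm high); foot plate 120 x 130 x 12 mm. Two round prongs, 8 mm thick and 70 mm apart (y = +-35 mm), run level from the post's crossbar toward the stand's -x for 100 mm, their axes 200 mm above the counter; their red tips, at x = -115 mm, turn up to 225 mm above the counter
- hook_seat (a point): where the middle of the handle bar lies when well hung: stand frame (-65, 0, 209) mm, between the prongs; same axes as the stand, -x pointing out along the prongs
- tin_home: square metal tin with blue lid, 76 x 76 x 60 mm, about 0.5 kg, already against the lip near the cheek. Origin at the centre of its underside
- tin_a: the same tin with orange lid, pulled forward and askew on the shelf. Origin at the centre of its underside
- tin_b: the same tin with red lid, pulled forward and askew, to the right (-y) of the orange one. Origin at the centre of its underside
- canister: fixed steel canister of chopsticks, 90 mm across, 120 mm high (sticks to 210 mm), on the other side of the shelf from the hook. Origin at the centre of its underside
- dip_cup: white ceramic dip cup, 70 mm across, 50 mm high, on the counter near the shelf's front corner; origin at the centre of its underside; leave alone
- pepper_can: red can, 56 mm across, 90 mm high, on the counter near the shelf's other front corner; origin at the centre of its underside; leave alone
There are look-alikes about, which are no part of the job. What is shaped like the tin_b but green or yellow is not meant.

How it is judged (in metres and radians):
On the way:
1. the basket hangs by its handle on both prongs, released (x of basket_bar in the frame of hook_stand between -0.108 and -0.02 m and y of basket_bar in the frame of hook_stand between -0.03 and 0.03 m and z of basket_bar in the frame of hook_stand between 0.198 and 0.222 m and angle between basket's own z axis and vertical below 0.2 rad and contact force between basket and hook_stand above 0.8 N and contact force between basket and the fingers below 0.1 N and linear speed of basket below 0.05 m/s), for 0.3 s.
At the end, for the whole second after the job is handed in: Basket hangs still and released on both prongs, bar middle within 30 mm of midway between them, tilt under 0.2 rad. All three tins at rest on the deck in one row: backs within 7 mm of the lip, square within 0.09 rad, neighbouring centres at most 84 mm apart (orange and red in either order) (all of step 1 and x of each of tin_home, tin_a, tin_b in the frame of shelf above 0.105 m and angle between the x axis of each of tin_home, tin_a, tin_b and the x axis of shelf, either way round below 0.09 rad and z of tin_home in the frame of shelf between 0.015 and 0.025 m and angle between each of tin_home, tin_a, tin_b's own z axis and vertical below 0.06 rad and linear speed of each of tin_home, tin_a, tin_b below 0.02 m/s and z of tin_a in the frame of shelf between 0.015 and 0.025 m and z of tin_b in the frame of shelf between 0.015 and 0.025 m and ((horizontal distance between tin_home and tin_a below 0.084 m and horizontal distance between tin_a and tin_b below 0.084 m) or (horizontal distance between tin_home and tin_b below 0.084 m and horizontal distance between tin_b and tin_a below 0.084 m))); the robot touches nothing.
It fails at once if a tin is lifted more than 15 mm off the shelf (z of any of tin_home, tin_a, tin_b in the frame of shelf above 0.035 m).
It fails at once if a tin is tipped (angle between any of tin_home, tin_a, tin_b's own z axis and vertical above 0.4 rad).
It fails at once if the cup or the can is moved more than 30 mm or knocked over (distance of any of dip_cup, pepper_can from where it was at the start of the episode above 0.03 m or angle between any of dip_cup, pepper_can's own z axis and vertical above 0.5 rad).
It also fails if it takes over 72 s, if anything falls off the work surface, if the arm or the gripper's body presses on something with over 40 N, if the wrist force passes 120 N, or if a joint passes its speed limit or range.

## Robot

A 6-joint arm with a two-finger parallel gripper is mounted at the origin on the work surface. World frame = base frame: x ahead of the robot, y to its left, z up, the work surface at z = 0. Lengths are in m, angles in degrees, forces in N, time in s.
With the tool pointing down it reaches from about 0.325 to 0.85 m from the base axis. Payload 15.5 kg.
Tool frame: the origin (TCP) lies midway between the tips of the shut fingers; the grasp point (between the pads) lies 19 mm behind it; z points along the fingers, y is the line along which they close (so a half turn about z gives the same grasp; the last joint's range is limited). The gripper opens to 91 mm and grips with 3 to 60 N. Pads are 32 mm wide; open, the fingers measure 118 mm over their backs; the gripper's body (76 mm by 178 mm) begins 60 mm behind the grasp point.
Start: joints at [64.887, 28.281, 77.091, -0, 74.628, -5.472], TCP at [0.21, 0.589, 0.214] pointing down, gripper open.
Joint ranges: [-166.48, 166.48], [-47.26, 123.95], [12.59, 153.08], [-70.14, 250.14], [6.76, 159.57], [-176.63, 176.63]. Speed limits (degrees/s): [108.29, 108.29, 147.25, 172.46, 172.46, 172.46].

## Interface

Orientations are given as a 3x3 rotation matrix whose columns are the frame's x, y, z axes.
In Python, from bench import ctrl gives the robot as it stands. The module is installed in compiled form; this text tells all that it offers. Calls block until the motion is done:
- ctrl.goto(position, orientation): joint-space move of the TCP to a pose.
- ctrl.move_l(position, vel=0.15, ori=None, contact_N=None): straight line of the TCP; ori=None keeps the orientation; vel is the mean speed in m/s. With contact_N (N) it stops when the force on the tool has changed by that much, and returns True; else False.
- ctrl.movej(angles): joint-space move.
- ctrl.command_gripper(opening): opening from 0.0 (shut) to 1.0 (fully open); the grip force is fixed at half the most; returns when the fingers have stopped.
- ctrl.sleep(seconds).
- ctrl.ik(position, orientation): joint angles nearest the present ones, or None.
- ctrl.read_camera(name): name is "side" or "top" or "wrist"; returns the picture (420x560x3 uint8, blue, green, red); there is no depth.
- ctrl.camera_params(name): a dict with "fx", "fy", "cx", "cy" (pixels), "pose" (4x4, takes a point from camera to world coordinates); the wrist camera has in their place "T_tool_cam" (4x4, takes a point from camera to tool coordinates, whose origin is the TCP and whose axes are the flange's). Camera axes: x right, y up, looking along -z (the intrinsics and any distortion apply to the point x, -y, -z); pixel columns grow to the right and rows downward; lengths in m; the calibration is good to about 2 mm. A picture is of the moment at which its call begins: read the wrist's pose just before it. camera_params takes no time and is no camera call.
A pose or a line that the arm cannot do raises ctrl.MotionError and nothing moves.
- ctrl.sign_off(): hands the job in; it is judged then, once.
Readings, each from a call of its own:
- ctrl.current_t(): time.
- ctrl.current_q(): joint angles.
- ctrl.current_dq(): joint speeds.
- ctrl.current_effort(): joint torques, N m.
- ctrl.current_tool_pos(): TCP position.
- ctrl.current_eef_rot(): TCP orientation.
- ctrl.current_contact_force(): force on the tool from outside, world axes, zero at the start.
- ctrl.current_wrist_torque(): the same for the moment, N m.
- ctrl.current_grip_width(): opening from 0.0 (shut) to 1.0 (fully open).
- ctrl.current_grasp_force(): force on a finger pad.
Only numpy, scipy, OpenCV 4.12 (cv2) and the standard library are available. Lean on these libraries where they do the work, as an engineer would, in place of code of your own. Each camera call takes 0.05 s, during which the arm holds its last target. There are 200 camera calls.

## Working session

There is one attempt and no reset: what is moved stays moved. The work goes in short steps, each a Python script; the robot and the scene stay as the last script left them, time stands still between calls to the robot, and variables do not carry over. Pictures are saved under pics/ and viewed, at most 11 in all, crops included, and the job is handed in when it is done.

```bash
mkdir -p pics; python3 - <<'E'
from bench import ctrl
import cv2,numpy as np
for n in("top","side","wrist"):
    cv2.imwrite(f"pics/{n}0.png",ctrl.read_camera(n)); 
    p=ctrl.camera_params(n); print(n,{k:np.round(v,4).tolist() if not isinstance(v,str) else v for k,v in p.items()})
print(ctrl.current_t(),np.round(ctrl.current_eef_rot(),3).tolist())
E
```

```text
top {'fx': 386.8095, 'fy': 386.8095, 'cx': 277.0511, 'cy': 208.5441, 'pose': [[0.1129, 0.9695, -0.2176, 0.232], [-0.9936, 0.1092, -0.0292, -0.0799], [-0.0045, 0.2195, 0.9756, 1.1201], [0.0, 0.0, 0.0, 1.0]]}
side {'fx': 504.055, 'fy': 504.055, 'cx': 285.9725, 'cy': 210.7417, 'pose': [[0.939, 0.1807, -0.2926, 0.0487], [-0.3438, 0.5168, -0.784, -1.1355], [0.0096, 0.8368, 0.5474, 0.8913], [0.0, 0.0, 0.0, 1.0]]}
wrist {'fx': 293.9123, 'fy': 293.9123, 'cx': 272.8387, 'cy': 206.2092, 'T_tool_cam': [[-0.0001, 0.9573, 0.2891, 0.0817], [1.0, 0.0002, -0.0001, -0.0007], [-0.0001, 0.2891, -0.9573, -0.171], [0.0, 0.0, 0.0, 1.0]]}
0.15 [[-0.942, 0.336, -0.0], [0.336, 0.942, -0.001], [0.0, -0.001, -1.0]]
```

View pics/top0.png

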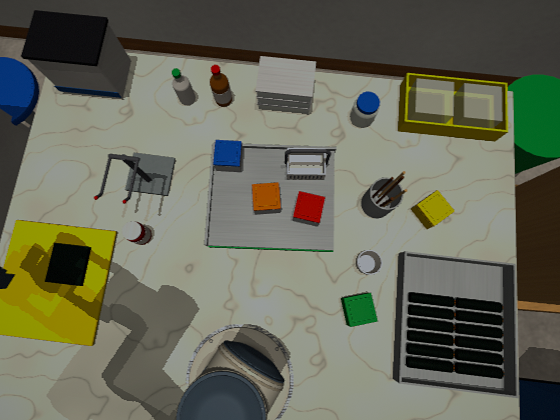

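View pics/side0.png

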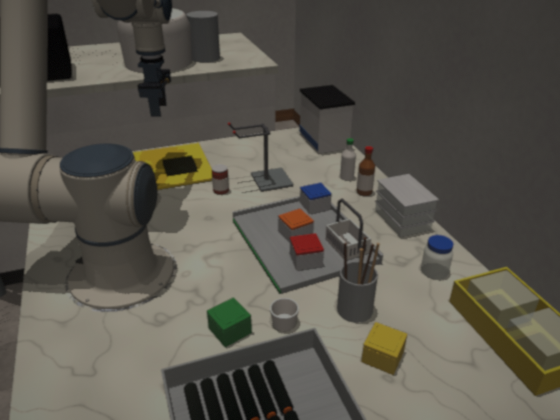

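Top view: basket near (305,163), blue tin (228,152), orange (266,197), red (309,207), hook stand (150,175) with its red tips at (97,197) and (125,201). I'll take a closer crop and first numbers.

```bash
cat > h.py <<'E'
from bench import ctrl
import cv2,numpy as np
from itertools import count
def cam(n):
    p=ctrl.camera_params(n)
    if 'pose' in p: T=np.array(p['pose'])
    else:
        W=np.eye(4);W[:3,:3]=ctrl.current_eef_rot();W[:3,3]=ctrl.current_tool_pos();T=W@np.array(p['T_tool_cam'])
    return p,T
def ray(c,uv):
    p,T=c; d=T[:3,:3]@np.array([(uv[0]-p['cx'])/p['fx'],-(uv[1]-p['cy'])/p['fy'],-1]); return T[:3,3],d
def onz(c,uv,z):
    o,d=ray(c,uv); return o+d*(z-o[2])/d[2]
def proj(c,X):
    p,T=c; q=T[:3,:3].T@(np.asarray(X)-T[:3,3]); return np.array([p['cx']-p['fx']*q[0]/q[2],p['cy']+p['fy']*q[1]/q[2]])
def tri(c1,u1,c2,u2):
    o1,d1=ray(c1,u1);o2,d2=ray(c2,u2)
    s=np.linalg.lstsq(np.c_[d1,-d2],o2-o1,rcond=None)[0];a=o1+d1*s[0];b=o2+d2*s[1];return (a+b)/2,np.linalg.norm(a-b)
HS={'blue':[(105,130,60),(125,255,255)],'orange':[(6,160,100),(16,255,255)],'red':[(-4,160,70),(4,255,255)]}
def mask(img,name):
    hsv=cv2.cvtColor(img,cv2.COLOR_BGR2HSV).astype(int); hsv[...,0]=(hsv[...,0]+20)%180-20
    lo,hi=HS[name]; return ((hsv>=lo)&(hsv<=hi)).all(2).astype(np.uint8)
def blobs(img,name,amin=5):
    cs,_=cv2.findContours(mask(img,name),cv2.RETR_EXTERNAL,cv2.CHAIN_APPROX_NONE)
    return sorted([c for c in cs if cv2.contourArea(c)>=amin],key=cv2.contourArea,reverse=True)
def square(c,cnt,z=.08):
    P=np.array([onz(c,q[0],z)[:2] for q in cnt]).astype(np.float32); (x,y),(w,h),a=cv2.minAreaRect(P)
    return np.array([x,y]),(w,h),(a+45)%90-45
E
python3 - <<'E'
from h import *
c=cam('top');im=cv2.imread('pics/top0.png')
for n in HS:
    for b in blobs(im,n):
        m=b.reshape(-1,2).mean(0); print(n,m.round(1),cv2.contourArea(b),*[np.round(v,4) for v in square(c,b)], onz(c,m,.225).round(3))
cv2.imwrite('pics/crop1.png',cv2.resize(im[135:260,85:345],(800,385),interpolation=cv2.INTER_CUBIC))
s=cv2.imread('pics/side0.png')
cv2.imwrite('pics/crop2.png',cv2.resize(s[110:290,200:400],(667,600),interpolation=cv2.INTER_CUBIC))
E
```

```text
blue [13.6 86.7] 1605.0 [0.748  0.7626] [0.2147 0.1004] 15.4459 [0.674 0.654 0.225]
blue [227.  152.7] 608.0 [0.6111 0.111 ] [0.0751 0.0753] 3.1281 [0.557 0.085 0.225]
blue [368.1 101.7] 334.5 [ 0.8138 -0.2774] [0.0635 0.0651] -9.5023 [ 0.732 -0.251  0.225]
orange [265.8 195.9] 654.5 [ 0.4965 -0.014 ] [0.075 0.075] 10.7467 [ 0.46  -0.023  0.225]
orange [556.  308.8] 6.5 [ 0.2818 -0.7969] [0.0151 0.0193] 6.4927 [ 0.273 -0.698  0.225]
orange [518.6 305. ] 5.0 [ 0.2784 -0.7037] [0.0051 0.0153] -1.282 [ 0.272 -0.616  0.225]
red [308.7 206.7] 658.5 [ 0.4797 -0.1348] [0.0732 0.0755] -6.5098 [ 0.445 -0.127  0.225]
red [215.   68.5] 47.0 [0.8714 0.185 ] [0.0238 0.0241] 8.3712 [0.782 0.148 0.225]
red [ 95.7 197.3] 7.5 [0.4388 0.4562] [0.0089 0.0083] 12.329 [0.41  0.381 0.225]
```

View pics/crop1.png

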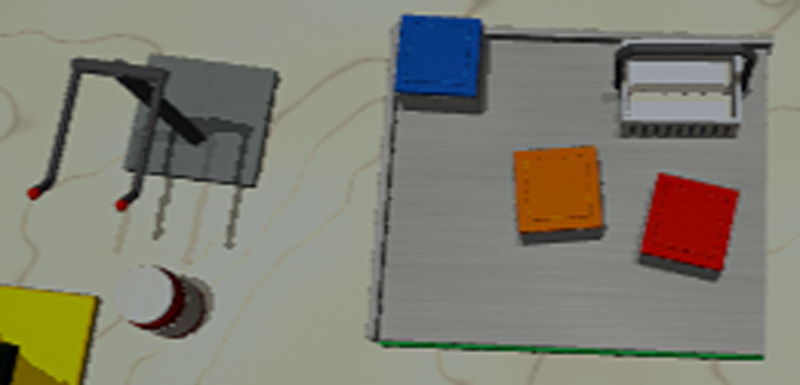

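View pics/crop2.png

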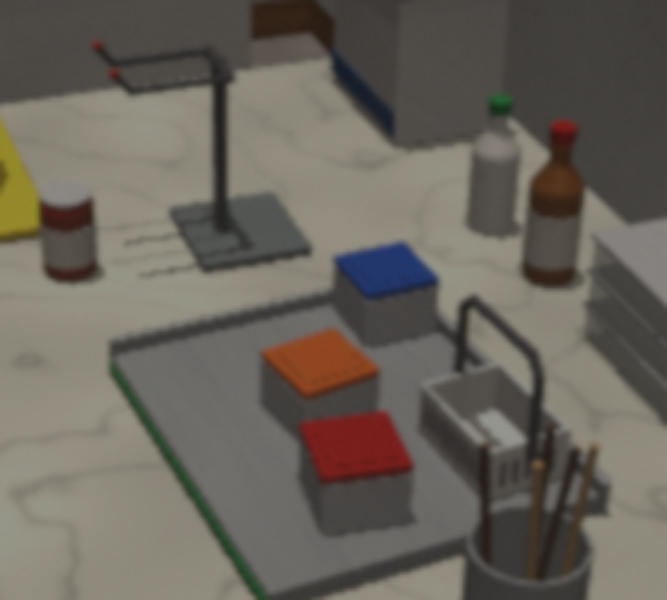

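Crop 1 shows the bar from (620,48) to (752,45), the prong tips at (35,193)/(122,205), and the deck front corners at (378,342)/(763,357). In crop 2 the bar ends are (470,300)/(538,355) and the tips (97,45)/(113,73). Next I triangulate these.

```bash
python3 - <<'E'
from h import *
t=cam('top');s=cam('side')
A=lambda x,y:(np.array([x,y])+.5)*260/800-.5+[85,135]
B=lambda x,y:(np.array([x,y])+.5)*200/667-.5+[200,110]
for n,a,b in[('barL',(622,46),(470,300)),('barR',(750,44),(536,353)),('tipL',(35,193),(97,45)),('tipR',(122,205),(113,73)),('elbL',(76,65),(208,50)),('elbR',(167,72),(225,74)),('FL',(376,344),(112,371)),('canT',(147,283),(68,192))]:
    X,e=tri(t,A(*a),s,B(*b)); print(n,X.round(4),round(e,4))
for n,a,z in[('FL',(380,340),.02),('FR',(763,355),.02),('BRlip',(770,42),.035),('BLlip',(487,33),.035),('footBL',(150,55),.012),('footBR',(280,70),.012),('footFR',(255,187),.012),('footFL',(125,168),.012),('barL',(622,46),.15),('barR',(750,44),.15),('tipL',(35,193),.225),('tipR',(122,205),.225)]:
    print(n,onz(t,A(*a),z).round(4))
E
```

```text
barL [ 0.6144 -0.0585  0.1415] 0.0001
barR [ 0.6211 -0.1675  0.1556] 0.0033
tipL [0.4106 0.3823 0.2212] 0.001
tipR [0.4084 0.3128 0.2212] 0.0016
elbL [0.5254 0.3833 0.1993] 0.0003
elbR [0.5213 0.3046 0.208 ] 0.0074
FL [ 0.3484  0.1435 -0.0016] 0.0031
canT [0.3645 0.3348 0.0894] 0.0074
FL [0.3488 0.1364 0.02  ]
FR [ 0.3748 -0.2179  0.02  ]
BRlip [ 0.676 -0.198  0.035]
BLlip [0.6547 0.0755 0.035 ]
footBL [0.6037 0.4069 0.012 ]
footBR [0.6026 0.2764 0.012 ]
footFR [0.4824 0.2801 0.012 ]
footFL [0.487  0.4085 0.012 ]
barL [ 0.611  -0.0586  0.15  ]
barR [ 0.6252 -0.1684  0.15  ]
tipL [0.4104 0.3803 0.225 ]
tipR [0.4085 0.311  0.225 ]
```

```bash
cat >> h.py <<'E'
def down(deg,flip=1):
    """tool down, tool y along world heading deg"""
    a=np.deg2rad(deg); y=flip*np.array([np.cos(a),np.sin(a),0]); z=np.array([0,0,-1.]); return np.c_[np.cross(y,z),y,z]
E
python3 - <<'E'
from h import *
for f in(1,-1):
    R=down(4,f); print(f,[None if (q:=ctrl.ik(p,R)) is None else np.round(q,0).tolist() for p in([.46,.345,.35],[.55,-.05,.33],[.618,-.113,.131],[.32,.345,.23])])
ctrl.goto([.43,.27,.33],down(0)); ctrl.sleep(.3)
np.save('w1.npy',cam('wrist')[1]); cv2.imwrite('pics/w1.png',ctrl.read_camera('wrist'))
ctrl.goto([.54,-.06,.33],down(4)); ctrl.sleep(.3)
np.save('w2.npy',cam('wrist')[1]); cv2.imwrite('pics/w2.png',ctrl.read_camera('wrist'))
print(ctrl.current_t())
E
```

```text
1 [[31.0, 18.0, 72.0, -0.0, 90.0, 27.0], [-11.0, 17.0, 77.0, -0.0, 86.0, -15.0], [-16.0, 33.0, 82.0, -0.0, 65.0, -20.0], [40.0, 15.0, 97.0, -0.0, 68.0, 36.0]]
-1 [[31.0, 18.0, 72.0, -0.0, 90.0, -153.0], [-11.0, 17.0, 77.0, -0.0, 86.0, 165.0], [-16.0, 33.0, 82.0, -0.0, 65.0, 160.0], [40.0, 15.0, 97.0, -0.0, 68.0, -144.0]]
3.6583
```

View pics/w1.png

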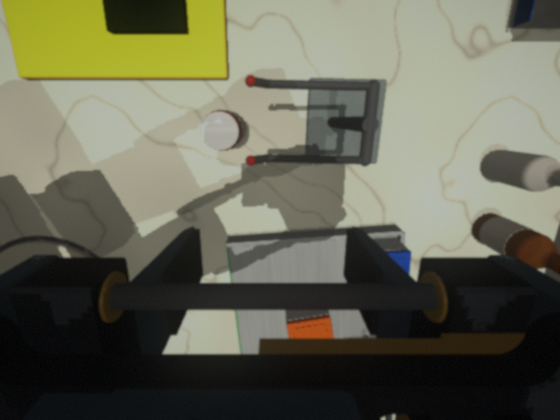

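View pics/w2.png

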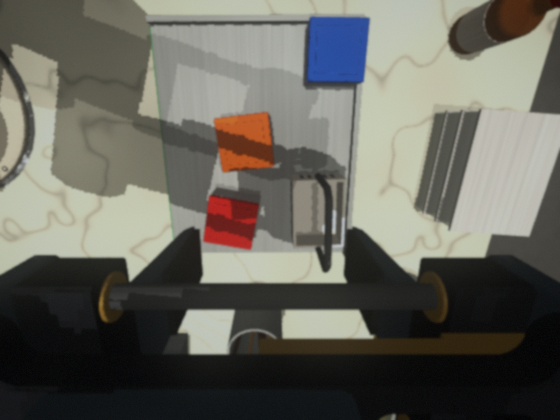

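w1 shows the red tips at (251,82) and (250,160), the crossbar at col ~370 and the can at (222,131). w2 shows the bar at col ~328, rows 185–250, plus the three lids, the lip at col ~352 and the cheek at row ~20.

```bash
python3 - <<'E'
from h import *
p=ctrl.camera_params('wrist')
c1=(p,np.load('w1.npy'));c2=(p,np.load('w2.npy'));im1=cv2.imread('pics/w1.png');im2=cv2.imread('pics/w2.png')
for b in blobs(im1,'red',8):
    m=b.reshape(-1,2).mean(0); print('tip',m.round(1),onz(c1,m,.222).round(4))
for q in[(368,86),(368,158)]: print('elbow',onz(c1,q,.2).round(4))
print('can',onz(c1,(222,131),.09).round(3))
for n in HS:
    for b in blobs(im2,n,300)[:1]: print(n,b.reshape(-1,2).mean(0).round(),*[np.round(v,4) for v in square(c2,b)])
g=cv2.cvtColor(im2,cv2.COLOR_BGR2GRAY)
P=[]
for r in range(196,262,6):
    x=np.arange(316,338); d=g[r,316:338]; w=np.clip(70-d.astype(float),0,None)
    if w.sum()>0: u=(x*w).sum()/w.sum(); X=onz(c2,(u,r),.15); P.append(X[:2]); print(r,round(u,1),X.round(4),d.min())
k=np.polyfit([q[1] for q in P],[q[0] for q in P],1); print('bar fit angle',np.rad2deg(-np.arctan(k[0])))
for n,q,z in[('liptop near blue',(350,90),.035),('lip',(345,240),.035),('cheek',(160,21),.035),('cheek2',(305,21),.035),('FR',(173,250),.02),('FL',(152,27),.02)]: print(n,onz(c2,q,z).round(4))
cv2.imwrite('pics/w2c.png',cv2.resize(im2[150:280,270:370],(615,600*800//800),interpolation=cv2.INTER_CUBIC))
E
```

```text
tip [250.3  80.3] [0.4101 0.383  0.222 ]
tip [250.5 160.2] [0.4088 0.313  0.222 ]
elbow [0.5205 0.3805 0.2   ]
elbow [0.5269 0.3123 0.2   ]
can [0.361 0.334 0.09 ]
blue [337.  49.] [0.6107 0.1104] [0.0742 0.0743] 3.1221
orange [246. 130.] [ 0.4951 -0.0019] [0.074  0.0474] 10.8354
red [230. 222.] [ 0.4806 -0.1352] [0.0745 0.0739] -6.6812
196 327.9 [ 0.6088 -0.0659  0.15  ] 45
202 328.4 [ 0.6104 -0.0736  0.15  ] 49
208 328.2 [ 0.6112 -0.0813  0.15  ] 49
214 327.9 [ 0.6118 -0.0892  0.15  ] 48
220 327.8 [ 0.6126 -0.0971  0.15  ] 48
226 328.0 [ 0.6139 -0.1052  0.15  ] 49
232 327.9 [ 0.6147 -0.1133  0.15  ] 49
238 327.5 [ 0.6153 -0.1216  0.15  ] 48
244 327.2 [ 0.6159 -0.13    0.15  ] 50
250 322.8 [ 0.6113 -0.1389  0.15  ] 41
256 323.6 [ 0.6134 -0.1474  0.15  ] 42
bar fit angle 3.101245678084954
liptop near blue [0.6458 0.0688 0.035 ]
lip [ 0.6723 -0.1701  0.035 ]
cheek [0.3689 0.139  0.035 ]
cheek2 [0.5702 0.1533 0.035 ]
FR [ 0.3725 -0.2171  0.02  ]
FL [0.3518 0.1343 0.02  ]
```

View pics/w2c.png

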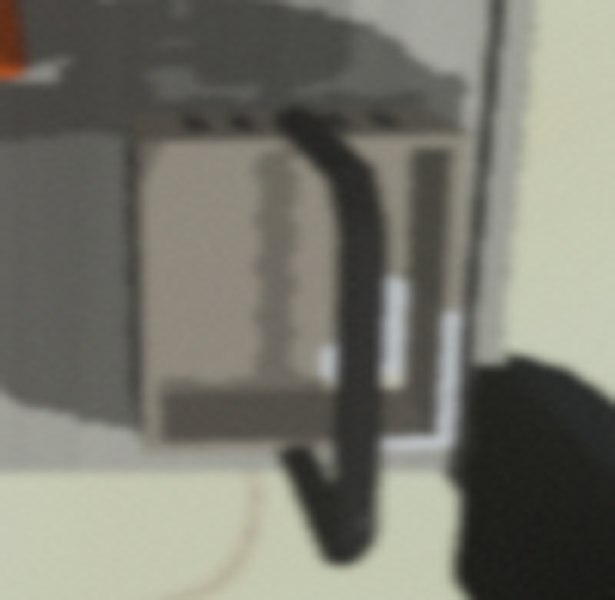

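```bash
python3 - <<'E'
from h import *
R=down(5)
ctrl.goto([.615,-.111,.24],R)
ctrl.move_l([.615,-.111,.131],.15); f0=np.array(ctrl.current_contact_force())
ctrl.command_gripper(0.0); w=ctrl.current_grip_width(); print('w',w*91,ctrl.current_grasp_force())
if not .05<w<.2: raise SystemExit
ctrl.move_l([.615,-.111,.255],.12)
print(np.round(np.array(ctrl.current_contact_force())-f0,2))
S=down(-1.2)
ctrl.move_l([.34,.14,.255],.2,ori=S)
ctrl.move_l([.32,.346,.24],.2)
ctrl.sleep(.3); print(ctrl.current_t(),np.round(ctrl.current_tool_pos(),4),ctrl.current_grip_width()*91)
cv2.imwrite('pics/s1.png',ctrl.read_camera('side')); cv2.imwrite('pics/t1.png',ctrl.read_camera('top'))
a=cv2.imread('pics/s1.png');b=cv2.imread('pics/t1.png')
cv2.imwrite('pics/st1.png',np.hstack([cv2.resize(a[80:230,140:340],(400,300)),cv2.resize(b[120:270,60:260],(400,300))]))
E
```

```text
w 9.08169082142481 29.989365935325623
[-0.8   0.38 -2.61]
11.0083 [0.3201 0.3456 0.2401] 9.158385516175022
```

View pics/st1.png

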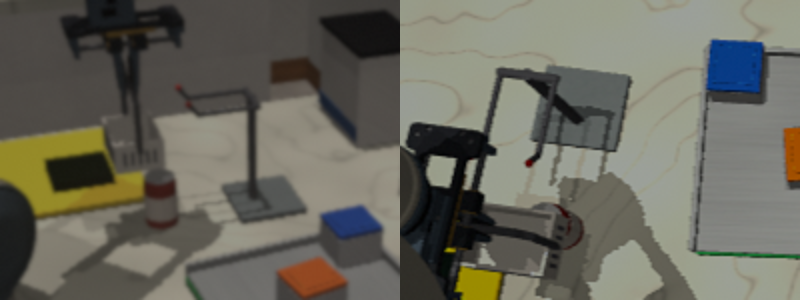

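The basket is held above the can and in front of the tips, with the bar level. Next is inserting and hanging it.

```bash
python3 - <<'E'
from h import *
f=lambda:np.round(ctrl.current_contact_force(),2)
print(f(), ctrl.move_l([.457,.346,.24],.12,contact_N=12), f(), np.round(ctrl.current_tool_pos(),4))
ctrl.move_l([.457,.346,.197],.1)
h=ctrl.move_l([.457,.346,.184],.03,contact_N=3); print(h,f(),np.round(ctrl.current_tool_pos(),4))
ctrl.command_gripper(.32); ctrl.sleep(.3); print(f())
ctrl.move_l([.457,.346,.33],.15); ctrl.sleep(.3)
print(ctrl.current_t())
a=ctrl.read_camera('side');b=ctrl.read_camera('top')
cv2.imwrite('pics/st2.png',np.hstack([cv2.resize(a[80:230,140:340],(400,300)),cv2.resize(b[120:270,60:260],(400,300))]))
E
```

```text
[-0.4   0.44 -2.68] False [-0.47  0.63 -2.66] [0.4564 0.346  0.24  ]
True [-0.33 -0.15  5.79] [0.4575 0.3463 0.189 ]
[ 0.59 -0.29  0.24]
15.5333
```

View pics/st2.png

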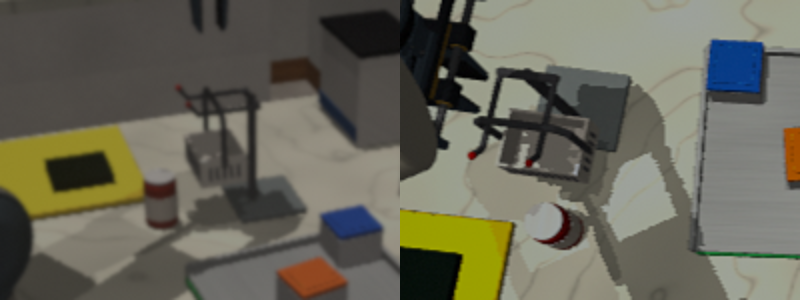

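It hangs on both prongs. I want a check of how well centred it is, since the right end looks a bit long.

```bash
python3 - <<'E'
from h import *
ctrl.goto([.43,.29,.36],down(0)); ctrl.command_gripper(1.0)
c=cam('wrist'); np.save('w3.npy',c[1]); im=ctrl.read_camera('wrist'); cv2.imwrite('pics/w3.png',im)
cv2.imwrite('pics/w3c.png',cv2.resize(im[50:200,200:400],(800,600),interpolation=cv2.INTER_CUBIC))
E
```

```text
(no output)
```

View pics/w3c.png

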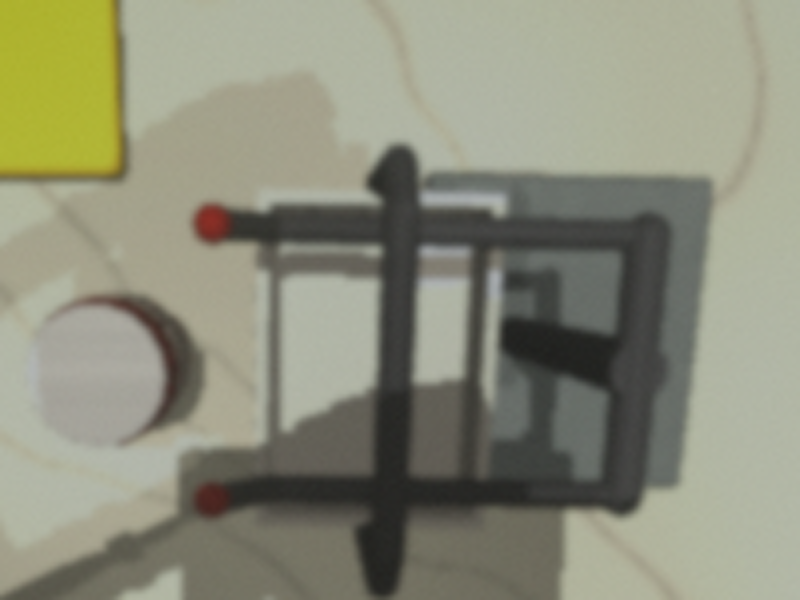

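Bar rows span 150–590 (mid 370) and the prongs are at rows 228 and 490 (mid 359), so the basket is centred to about 3 mm. Next the orange tin, then the red one if that goes well.

```bash
cat > tin.py <<'E'
from h import *
TH=4.0; t=np.deg2rad(TH); UX=np.array([np.cos(t),np.sin(t)]); UY=np.array([-UX[1],UX[0]])
BLUE=np.array([.611,.111]); Z=.036
def slide(p,yaw,k):
    tgt=BLUE-k*UY
    ctrl.goto([*p,.16],down(yaw-90)); ctrl.move_l([*p,Z],.15,contact_N=8) and print('contact down',ctrl.current_tool_pos())
    ctrl.command_gripper(0.0); print('width',ctrl.current_grip_width()*91)
    ctrl.move_l([*(tgt-.02*UX),Z],.1,ori=down(TH-90))
    h=ctrl.move_l([*(tgt+.02*UX),Z],.03,contact_N=14); e=np.array(ctrl.current_tool_pos()); print('lip',h,e.round(4),'shelf dx,dy from blue',((e[:2]-BLUE)@UX).round(4),((e[:2]-BLUE)@UY).round(4))
    ctrl.command_gripper(1.0); ctrl.move_l([*e[:2],.16],.2); print(ctrl.current_t())
E
python3 - <<'E'
from tin import *
ctrl.goto([.4965,-.014,.2],down(10.8-90))
slide(np.array([.4965,-.014]),10.8,.103)
E
```

```text
width 75.60890228852664
lip True [0.598  0.0069 0.0366] shelf dx,dy from blue -0.0202 -0.103
22.7833
```

```bash
python3 - <<'E'
from tin import *
p=np.array(ctrl.current_tool_pos())[:2]
f=lambda:np.round(ctrl.current_contact_force(),1)
print(f()); ctrl.move_l([*p,Z],.15); print(f()); ctrl.command_gripper(0.0); print(f(),ctrl.current_grip_width()*91)
for i in range(1,7):
    h=ctrl.move_l([*(p+.005*i*UX),Z],.04,contact_N=25); print(h,f(),ctrl.current_tool_pos().round(4) if hasattr(ctrl.current_tool_pos(),'round') else ctrl.current_tool_pos())
    if h or np.linalg.norm(f())>22: break
e=np.array(ctrl.current_tool_pos()); ctrl.command_gripper(1.0); ctrl.move_l([*e[:2],.2],.2); ctrl.sleep(.1)
print(ctrl.current_t()); c=cam('top'); im=ctrl.read_camera('top'); cv2.imwrite('pics/t3.png',im)
for n in HS:
    for b in blobs(im,n,300): print(n,*[np.round(v,4) for v in square(c,b)])
E
```

```text
[ 0.   0.1 -1. ]
[ 0.3  0.2 -0.1]
[-0.6  0.2  6.9] 75.69668568874368
False [-6.3 -1.2 12.2] [0.6019 0.0072 0.0367]
False [-6.  -0.1 10.4] [0.607  0.0076 0.0367]
False [-5.5  0.1  9.5] [0.612  0.008  0.0366]
False [-4.5  0.5 10.1] [0.6171 0.0083 0.0366]
False [-9.8 -0.4 13.9] [0.6212 0.0086 0.0367]
False [-25.1  -5.8  22.1] [0.6233 0.0087 0.0363]
27.3083
blue [0.7635 0.7668] [0.1827 0.1006] 15.4459
blue [ 0.8134 -0.2787] [0.064  0.0644] -42.5321
red [ 0.4797 -0.1348] [0.0732 0.0755] -6.5098
```

```bash
python3 - <<'E'
import re
s=open('tin.py').read()
s=s.replace("contact_N=14)","contact_N=22)").replace("tgt+.02*UX","tgt+.03*UX")
open('tin.py','w').write(s)
from tin import *
slide(np.array([.480,-.135]),-6.6,.205)
ctrl.goto([.45,-.2,.3],down(4)); ctrl.sleep(.1)
c=cam('top'); im=ctrl.read_camera('top'); cv2.imwrite('pics/t4.png',im)
for n in HS:
    for b in blobs(im,n,300): print(n,*[np.round(v,4) for v in square(c,b)])
print(ctrl.current_t())
E
```

```text
width 75.7449607535949
lip True [ 0.6298 -0.0931  0.0366] shelf dx,dy from blue 0.0045 -0.205
33.2083
blue [0.7467 0.7621] [0.2174 0.1006] 15.4459
blue [0.6104 0.1109] [0.0766 0.0753] 3.1281
orange [0.6195 0.0089] [0.0754 0.074 ] 6.3757
35.0583
```

```bash
python3 - <<'E'
from tin import *
c=cam('top');print('sticks',onz(c,(405,172),.21).round(3),onz(c,(380,200),.12).round(3))
at=lambda dx,dy,z=Z:[*(BLUE+dx*UX+dy*UY),z]
R=down(TH-90)
ctrl.command_gripper(0.0)
ctrl.goto(at(.002,-.282,.16),R); print('down',ctrl.move_l(at(.002,-.282),.12,contact_N=8))
f=lambda:np.round(ctrl.current_contact_force(),1)
ctrl.move_l(at(.002,-.225),.08,contact_N=30); print(f())
for d in np.arange(-.219,-.185,.004):
    h=ctrl.move_l(at(.002,d),.04,contact_N=25); F=f(); print(round(d,3),h,F)
    if h or F[:2]@UY<-18: break
e=np.array(ctrl.current_tool_pos())[:2]; print('dy end',(e-BLUE)@UY)
e2=e-.02*UY; ctrl.move_l([*e2,Z],.1); ctrl.move_l([*e2,.2],.2)
ctrl.goto([.45,-.2,.3],down(4)); ctrl.sleep(.1)
c=cam('top'); im=ctrl.read_camera('top'); cv2.imwrite('pics/t5.png',im)
for n in HS:
    for b in blobs(im,n,300): print(n,*[np.round(v,4) for v in square(c,b)])
print(ctrl.current_t())
E
```

```text
sticks [ 0.562 -0.355  0.21 ] [ 0.509 -0.32   0.12 ]
down False
[ 0.1 -1.1  0.1]
-0.219 False [-0.1  0.9  0. ]
-0.215 False [-0.4 -1.1 -0.1]
-0.211 False [-0.8 -0.8  0.3]
-0.207 False [ 0.1 -1.3 -0.4]
-0.203 False [ 0.2 -1.6  0.1]
-0.199 False [-1.3 -3.8  0.2]
-0.195 False [-0.6 -4.3  0.4]
-0.191 False [ -2.2 -22.7  -0.1]
dy end -0.19327428508242528
blue [0.7467 0.7621] [0.2174 0.1006] 15.4459
blue [0.6098 0.12  ] [0.0754 0.0733] 4.1856
orange [0.6176 0.0435] [0.0751 0.0758] 4.1596
red [ 0.6231 -0.0314] [0.0753 0.0739] 3.5184
45.3083
```

```bash
python3 - <<'E'
from tin import *
R=down(TH); off=.0515
first=True
for n,c in(('red',(.6231,-.0314)),('orange',(.6176,.0435)),('blue',(.6098,.12))):
    c=np.array(c); s=c-(off+.016)*UX
    if first: ctrl.goto([*s,.15],R); 
    ctrl.move_l([*s,Z],.15); first=False
    h=ctrl.move_l([*(c-(off-.012)*UX),Z],.03,contact_N=12); e=np.array(ctrl.current_tool_pos())[:2]
    print(n,h,'tcp adv',((e-c)@UX+off).round(4),'dx vs BLUE',((e-BLUE)@UX+off).round(4)); ctrl.move_l([*s,Z],.1)
ctrl.move_l([*s,.25],.25); ctrl.goto([.4,-.25,.3],R); ctrl.sleep(.1)
c=cam('top'); im=ctrl.read_camera('top')
for n in HS:
    for b in blobs(im,n,300): print(n,*[np.round(v,4) for v in square(c,b)])
cv2.imwrite('pics/t6.png',cv2.resize(im[120:270,60:360],(800,400)))
print(ctrl.current_t())
E
```

```text
red True tcp adv 0.0016 dx vs BLUE 0.0038
orange True tcp adv 0.0013 dx vs BLUE 0.0031
blue True tcp adv 0.003 dx vs BLUE 0.0025
blue [0.7467 0.7621] [0.2174 0.1006] 15.4459
blue [0.6112 0.1201] [0.0764 0.0733] 3.8321
blue [ 0.8138 -0.2774] [0.0635 0.0651] -9.5023
orange [0.6178 0.0436] [0.0751 0.0758] 4.1596
red [ 0.6227 -0.0317] [0.076  0.0744] 3.5184
54.0583
```

View pics/t6.png

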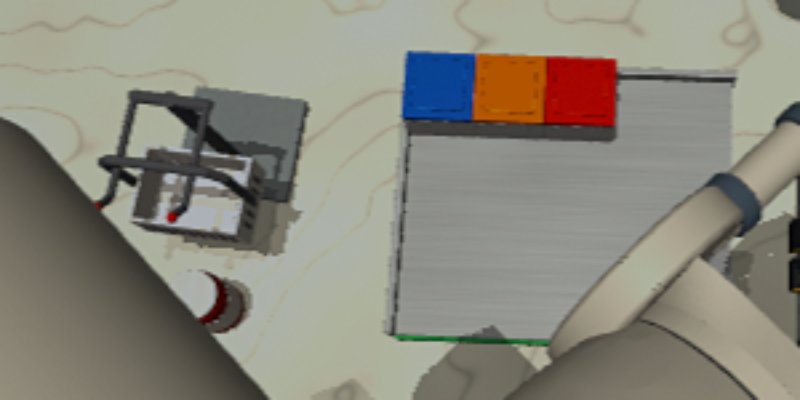

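The three tins stand in one straight, touching row at the lip (crop cols 405–616, row ~90). The basket hangs at about (190,180) and the can is where it was. The robot is clear, so I'm handing in.

```bash
python3 -c "
from bench import ctrl
print(ctrl.sign_off(),ctrl.current_t())"
```

```text
the job is handed in; nothing more can be done
the job is handed in; nothing more can be done
```

I handed the job in after about 54 s of the 72 s: the basket hangs released on both prongs, and the blue, orange and red tins stand in one touching row square against the lip; the can looked unmoved in the last picture, the cup was out of that view, and no verdict was returned.

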